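# Air-test the long reed and line up the short one

## Task

Take the carrier of the x-y slide by its black knob and bring the round mark on the long reed plate exactly under the tip of the fixed pointer, then press the test button fully down and let it come back up. After that, step the carrier so that the mark on the short reed plate is exactly under the tip, and leave it there. Press the button only while the long reed's mark is under the pointer, and leave everything else on the bench undisturbed.

Things in the scene. Friction and masses are not known exactly. Their poses are not given: they have to be found in the camera images.
- slide_base: dark steel base of the x-y slide, fixed, 310 x 190 x 12 mm. Origin on the bench; the base spans x -135 to +175 mm, y -95 to +95 mm from it. Its x axis points away from the robot (yaw up to 0.25 rad either way), y to the left, z up; both slides run along these axes.
- saddle (a joint): x slide: position of the carrier along the base's +x, m, stops at -0.035 and +0.035, 0 in mid travel. It moves against about 2 N of friction (plus light damping) and stays where it is left; no spring.
- carrier (a joint): y slide: position of the carrier along the base's +y, m, stops at -0.05 and +0.05, 0 in mid travel. It too moves against about 2 N of friction and stays where it is left.
- knob_top (a point): centre of the top of the black upright knob by which the carrier is moved both ways: cylinder, 20 mm diameter, 45 mm tall, from the carrier's upper face (44 mm above the bench) to this point at 89 mm. It stands at the carrier's end nearest the robot on a 36 mm wide tongue. The carrier (aluminium plate, 125 x 120 mm plus tongue) cannot turn or lift.
- long_mark (a point): centre of the round dark mark (10 mm diameter) in the middle of the LONG brass reed plate (80 x 26 mm), on its upper side, 48.5 mm above the bench. It sits on the carrier and moves with it; in base axes it lies 128 mm in +x and 32 mm in +y from the knob.
- short_mark (a point): centre of the same kind of mark in the middle of the SHORT brass reed plate (46 x 18 mm), 48.5 mm above the bench; in base axes 96 mm in +x and 30 mm in -y from the knob.
- pointer_tip (a point): tip of the fixed pointer (a thin air jet), 56.5 mm above the bench, 8 mm above the marks. Its tube, 4.4 mm thick, slopes up from the tip to 98 mm height at 45 mm in the base's +x, then on to a round post 145 mm in +x from the tip, 132 mm tall; nothing of it lies on the robot's side of the tip.
- test_top (a point): centre of the top of the test button, a round steel push button of 32 mm diameter on a grey box (100 x 90 x 55 mm, fixed); the only push button on the bench. It is pressed straight down; this point moves with it. The box stands left or right of the slide.
- test (a joint): travel of the test button, m: 0 up, 0.006 fully down; a spring pushes it back up; fully down takes about 4.5 N.
- ring_stand: fixed ring stand with a small brass funnel, on the other side of the slide from the test box; foot 110 x 80 mm, rod 150 mm tall; origin on the bench below the funnel's axis.
- key_a: sky-blue celluloid piano key, 75 x 18 x 9 mm, loose, lying in front of the slide (towards the robot); origin: centre of its underside, x along its length
- key_b: a second key like key_a, loose
- button_lifter: chrome button lifter, a 12 mm thick, 60 mm long round handle with a thin flat 75 mm blade, loose, lying beyond the test box; origin on the underside where handle and blade meet, x along the blade
- pallet_arm: flat steel pallet arm, 120 x 22 x 6 mm, loose, lying beyond the ring stand; origin: centre of its underside, x along its length
- cork_block: wooden block with cork face on top, 50 x 75 x 36 mm, loose, behind on the left; origin: centre of its underside
- screwdriver: small screwdriver, 150 mm long, loose, behind on the right, lying along its x; origin below its middle
- vial: glass vial, 24 mm diameter, 50 mm tall, standing loose under the funnel; origin: centre of its underside
There are look-alikes about, which are no part of the job. What is shaped like the part that bears test_top but blue or orange is not meant.

How it is judged:
On the way, in this order (a step that is already met when the one before it is completed fails the run):
1. the long reed's mark is under the pointer tip (within 4 mm), button up (horizontal distance between long_mark and pointer_tip below 0.004 m and value of joint test below 0.0012 m), for 0.2 s.
2. with the long mark there, the test button is fully down (at least 5.2 of 6 mm) (horizontal distance between long_mark and pointer_tip below 0.004 m and value of joint test above 0.0052 m).
3. the button has come back up, the long mark still under the tip (all of step 1), for 0.1 s.
At the end, for the whole second after the job is handed in: The short reed's mark is under the pointer tip (within 4 mm horizontally), the carrier is at rest and the test button is up (horizontal distance between short_mark and pointer_tip below 0.004 m and value of joint test below 0.0012 m and velocity of joint saddle between -0.005 and 0.005 m/s and velocity of joint carrier between -0.005 and 0.005 m/s); the robot touches nothing.
It fails at once if the test button is pressed (over 3 mm) while the long mark is more than 6 mm from under the pointer tip (value of joint test above 0.003 m and not (horizontal distance between long_mark and pointer_tip below 0.006 m)).
It fails at once if another thing on the bench is shifted by more than 25 mm, or the vial tips over (distance of any of key_a, key_b, button_lifter, pallet_arm, cork_block, screwdriver, vial from where it was at the start of the episode above 0.025 m or angle between vial's own z axis and vertical above 0.5 rad).
It also fails if it takes over 53 s, if anything falls off the work surface, if the arm or the gripper's body presses on something with over 40 N, if the wrist force passes 120 N, or if a joint passes its speed limit or range.

## Robot

A 6-joint arm with a two-finger parallel gripper is mounted at the origin on the work surface. World frame = base frame: x ahead of the robot, y to its left, z up, the work surface at z = 0. Lengths are in m, angles in rad, forces in N, time in s.
With the tool pointing down it reaches from about 0.3 to 0.775 m from the base axis. Payload 14.6 kg.
Tool frame: the origin (TCP) lies on the centre line of the jaws, within the pads' length; the fingertips stand 19 mm ahead of it and the grasp point (between the pads) is the TCP; z points along the fingers, y is the line along which they close (so a half turn about z gives the same grasp; the last joint's range is limited). The gripper opens to 94 mm and grips with 3 to 60 N. Pads are 16 mm wide; open, the fingers measure 119 mm over their backs; the gripper's body (75 mm by 177 mm) begins 78 mm behind the grasp point.
Start: joints at [-1.416, 0.3, 1.521, -0, 1.321, -0.067], TCP at [0.121, -0.537, 0.224] pointing down, gripper open.
Joint ranges: [-3.03, 3.03], [-0.79, 2.21], [0.23, 2.52], [-1.04, 4.18], [0, 3.07], [-2.55, 2.55]. Speed limits (rad/s): [2.22, 2.22, 2.57, 3.14, 3.14, 3.14].

## Interface

Orientations are given as [roll, pitch, yaw] about the fixed x, y, z axes, in that order (R = Rz(yaw) Ry(pitch) Rx(roll)).
In Python, from station import get_obs, camera, workorder gives the robot as it stands.
- The arm moves only by the tool play_rows, never from a script. Its argument "motion" is a list that holds one entry, the list of rows, each a list of 7 numbers: the shift along the tool's x, y, z as a fraction of full scale, then the turn, a rotation vector about the tool's x, y, z as a fraction of full scale, then the opening, from -1 (shut) to 1 (fully open). In form: [[[x, y, z, ax, ay, az, grip], ...]]. A call has 1 to 10 rows; each row is the pose to reach, as a shift and turn from the pose commanded when the call began, along the tool's axes at that moment, turning the shorter way round; what a row does not reach only later rows make up. Full scale, the value 1, is 0.25 m for a shift and 2 pi rad for a turn. A row lasts 1/10 s, in which the tool goes at most 50 mm and 8.59 degrees, less where a joint would pass 70% of its speed; a pose out of reach is approached as far as the arm can. A call with a number of a shift or a turn outside -1 to 1 is refused whole. A call with a gripper value outside its range is refused whole. The fingers move at their own pace and stop on an object; "grip_force" is the grip in N (left out, the last holds). Time passes only in rows, so rows that repeat a pose let the fingers close. It gives the time, the measured TCP pose, the force, the opening and the grip force at its end, in the units of the state.
- get_obs(): the state, without advancing time (a new reading comes with each control period).
- camera(name): name is "side" or "top"; returns a dict with "frame" (384x512x3 uint8, red, green, blue), "z_map" (384x512 float32, m along the optical axis (not along the pixel's ray), 0 where there is no reading), "camera_matrix" (3x3 intrinsics, pixels), "T" (4x4, takes a point from camera to world coordinates). Camera axes: x right, y up, looking along -z (the intrinsics and any distortion apply to the point x, -y, -z); pixel columns grow to the right and rows downward; lengths in m; the calibration is good to about 2 mm. A picture is of the moment at which its call begins.
- workorder.hand_in(): hands the job in; it is judged then, once.
The state is a dict: "time_s": time; "qpos": joint angles; "joint_vel": joint speeds; "tau": joint torques, N m; "ee_pos": TCP position; "eef_rot": TCP orientation; "force": force on the tool from outside, world axes, zero at the start; "moment": the same for the moment, N m; "grip_width": finger opening in m; "grip_force": force on a finger pad.
Only numpy, scipy, OpenCV 4.12 (cv2) and the standard library are available. Lean on these libraries where they do the work, as an engineer would, in place of code of your own. Each camera call takes 0.05 s, during which the arm holds its last target. There are 200 camera calls.

## Working session

There is one attempt and no reset: what is moved stays moved. The work goes in short steps, Python scripts to look and compute and a tool call to move; the robot and the scene stay as the last step left them, time stands still between calls to the robot, and variables do not carry over. Pictures are saved under pics/ and viewed, at most 10 in all, crops included, and the job is handed in when it is done.

Besides the shell and the picture viewer there is one more tool, called after "Emit:" by a JSON object that holds its "api" and its "payload". play_rows: Moves the arm, as the interface text tells. Its arguments: {"type":"object","properties":{"motion":{"type":"array"},"grip_force":{"type":"number"}},"required":["motion"]}

```bash
ls; mkdir -p pics; cat > h.py <<'E'
import numpy as np, cv2
from station import get_obs, camera, workorder
def cloud(c):
    K=c["camera_matrix"];z=c["z_map"];v,u=np.mgrid[:z.shape[0],:z.shape[1]]
    p=np.stack([(u-K[0,2])/K[0,0]*z,-(v-K[1,2])/K[1,1]*z,-z],-1)
    return p@c["T"][:3,:3].T+c["T"][:3,3]
def ray(c,u,v,h):
    K=c["camera_matrix"];d=c["T"][:3,:3]@np.array([(u-K[0,2])/K[0,0],-(v-K[1,2])/K[1,1],-1.]);o=c["T"][:3,3]
    return o+d*(h-o[2])/d[2]
def proj(c,p):
    q=c["T"][:3,:3].T@(np.asarray(p)-c["T"][:3,3]);K=c["camera_matrix"]
    return K[0,0]*q[0]/-q[2]+K[0,2],K[1,1]*-q[1]/-q[2]+K[1,2]
E
python3 - <<'E'
from h import *
for n in("top","side"):
    c=camera(n);np.savez(f"pics/{n}0.npz",**c);cv2.imwrite(f"pics/{n}0.png",cv2.resize(c["frame"][...,::-1],(800,600),interpolation=cv2.INTER_CUBIC));print(n,{k:v for k,v in c.items() if k not in("frame","z_map")})
print(get_obs())
E
```

```text
pics
top {'camera_matrix': array([[454.63076493,   0.        , 262.17278009],
       [  0.        , 454.63076493, 193.02411779],
       [  0.        ,   0.        ,   1.        ]]), 'T': array([[-0.02257413,  0.99514467, -0.09579921,  0.34193427],
       [-0.99967939, -0.02136957,  0.01358135,  0.07944655],
       [ 0.01146822,  0.09607509,  0.99530802,  1.26221599],
       [ 0.        ,  0.        ,  0.        ,  1.        ]])}
side {'camera_matrix': array([[484.19753438,   0.        , 254.59031675],
       [  0.        , 484.19753438, 194.98495361],
       [  0.        ,   0.        ,   1.        ]]), 'T': array([[ 0.93648302,  0.19135408, -0.29391014,  0.07246972],
       [-0.35045906,  0.54246908, -0.76348264, -1.02610635],
       [ 0.01334165,  0.817992  ,  0.57507486,  0.90557077],
       [ 0.        ,  0.        ,  0.        ,  1.        ]])}
{'time_s': 0.1, 'qpos': array([-1.41557123e+00,  3.00397919e-01,  1.52151905e+00, -3.44883427e-05,
        1.32072101e+00, -6.66146126e-02]), 'joint_vel': array([ 0.00022158,  0.00144371, -0.00272928,  0.00066173, -0.00099054,
       -0.00064626]), 'tau': array([ 9.30669339e-04, -5.32648051e+01, -3.53285301e+01,  7.09341466e-02,
        2.35680677e-02, -5.92738206e-05]), 'ee_pos': array([ 0.12096017, -0.53630601,  0.22395271]), 'eef_rot': array([-3.14054742e+00, -3.62499077e-05,  2.21848247e-01]), 'force': array([0.10433768, 0.44752709, 0.05496475]), 'moment': array([ 0.00745575, -0.00950435, -0.03014923]), 'grip_force': 0.0, 'grip_width': 0.09416464014118182}
```

View pics/top0.png

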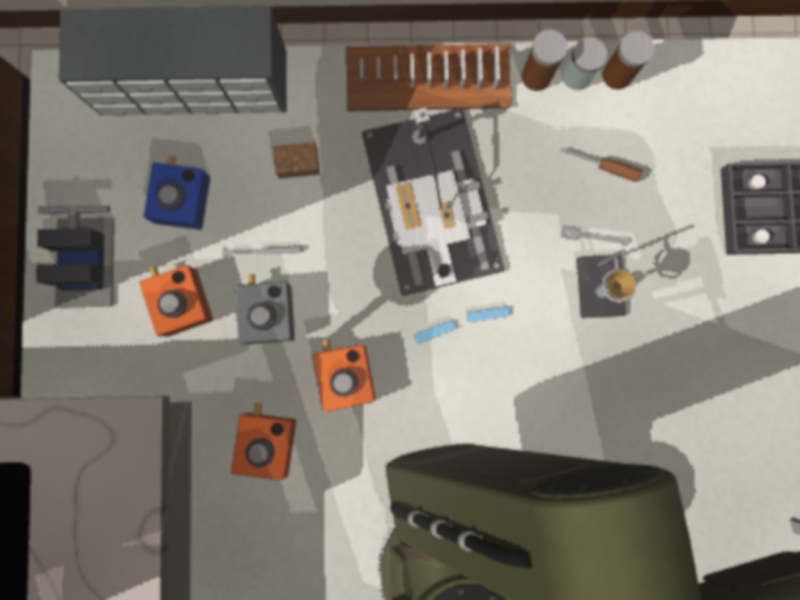

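View pics/side0.png

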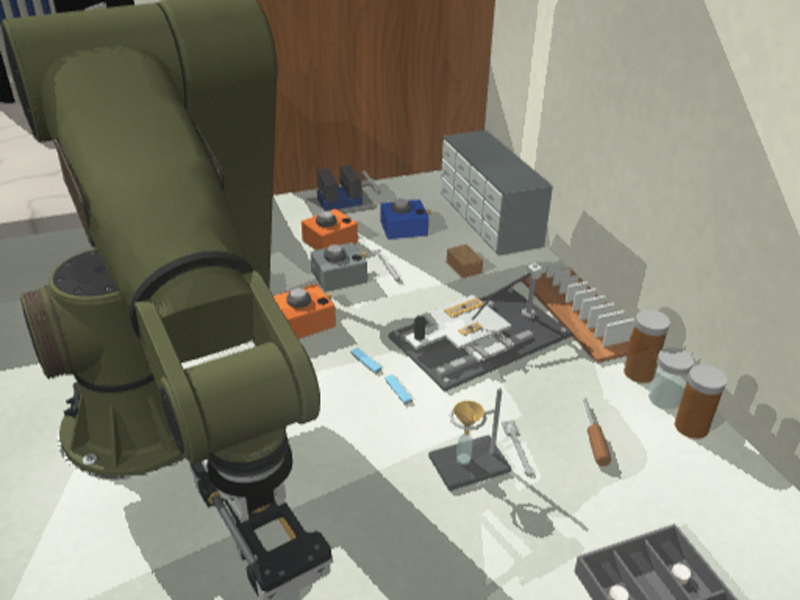

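Top view (800x600 px): the slide is at about (435,200), with the black knob at (444,270), long mark at (408,205) and short mark at (447,214). Round-button boxes: grey (263,314), blue (170,195), orange (172,302), (343,382) and (260,452). I choose the grey one. The keys are at (436,330) and (489,313), and the ring stand is on the right. Next I'll check close crops and measure.

```bash
python3 - <<'E'
from h import *
t=dict(np.load("pics/top0.npz"));s=dict(np.load("pics/side0.npz"))
a=cv2.resize(t["frame"][65:225,140:330],None,fx=4,fy=4,interpolation=cv2.INTER_CUBIC)[:600]  # cols 140.., rows 65..
b=cv2.resize(s["frame"][165:250,245:370],None,fx=6,fy=6,interpolation=cv2.INTER_CUBIC)
cv2.imwrite("pics/tc.png",a[...,::-1]);cv2.imwrite("pics/sc.png",b[...,::-1])
P=cloud(t)
# knob top/ button top by depth heights
for nm,(u,v,r,lo,hi) in {"knob":(284,173,12,.075,.1),"btn":(168,201,16,.058,.09)}.items():
    w=P[v-r:v+r,u-r:u+r].reshape(-1,3);m=(w[:,2]>lo)&(w[:,2]<hi);print(nm,m.sum(),w[m].mean(0),w[m].min(0),w[m].max(0))
# base: dark, height ~12mm
f=t["frame"].astype(int);m=(f.max(2)<75)&(np.abs(P[...,2]-.012)<.008);m[:,:215]=0;m[:,340:]=0;m[:60]=0;m[200:]=0
r=cv2.minAreaRect(P[m][:,:2].astype(np.float32)*1000);print("base",m.sum(),r,cv2.boxPoints(r))
E
```

```text
knob 50 [0.50784666 0.00419322 0.08718261] [ 0.49897297 -0.00572922  0.08111988] [0.51699449 0.013149   0.09313147]
btn 316 [0.43978056 0.31189192 0.06857049] [0.40266908 0.27298703 0.0580034 ] [0.48463803 0.35258208 0.08232954]
base 2624 ((669.7610473632812, 24.977378845214844), (352.9007568359375, 194.51492309570312), 14.361773490905762) [[ 474.70087    75.42805 ]
 [ 522.94904  -113.008064]
 [ 864.8212    -25.47329 ]
 [ 816.57306   162.96283 ]]
```

View pics/tc.png

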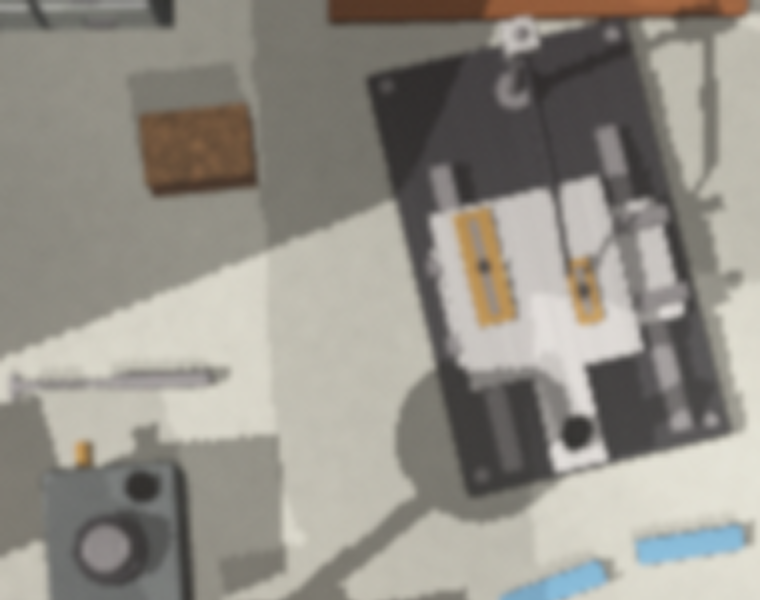

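View pics/sc.png

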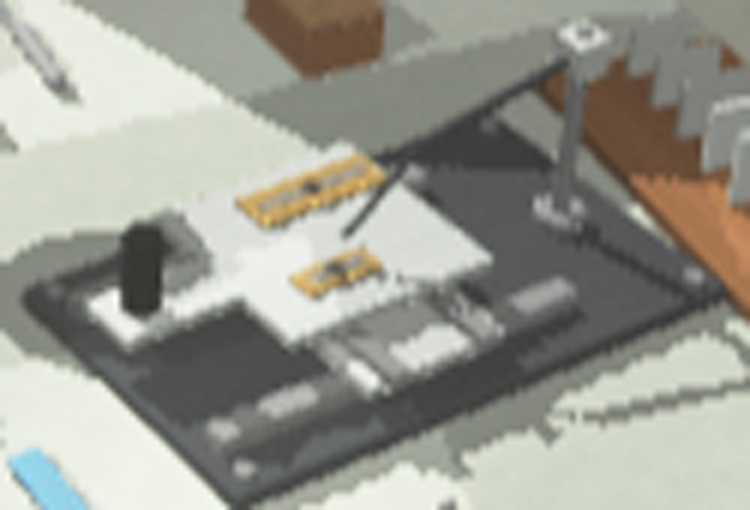

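The top crop shows the grey box with its round steel button at crop (105,549), the marks at (484,266) and (584,290), the knob at (576,432), and the tube tip at about (569,266). In the side crop the tip is at (345,236), the knob top at (142,228), and the marks are at (312,187) and (338,270). The target boxes and reeds match the description.

```bash
python3 - <<'E'
from h import *
t=dict(np.load("pics/top0.npz"));s=dict(np.load("pics/side0.npz"))
def pt(x,y): return (x+.5)/4-.5+140,(y+.5)/4-.5+65
def ps(x,y): return (x+.5)/6-.5+245,(y+.5)/6-.5+165
def tri(a,b):
    A=[];B=[]
    for c,(u,v) in((t,a),(s,b)):
        o=c["T"][:3,3];d=ray(c,u,v,0)-o;d/=np.linalg.norm(d);M=np.eye(3)-np.outer(d,d);A.append(M);B.append(M@o)
    x=np.linalg.lstsq(np.vstack(A),np.hstack(B),rcond=None)[0];return x,np.linalg.norm(np.hstack(B)-np.vstack(A)@x)
print("tip",tri(pt(569,266),ps(345,236)),ray(t,*pt(569,266),.0565),ray(s,*ps(345,236),.0565))
for n,a,b in(("long",(484,266),(312,187)),("short",(584,290),(338,270))): print(n,ray(t,*pt(*a),.0485),ray(s,*ps(*b),.0485))
print("knob",ray(t,*pt(576,430),.089),ray(s,*ps(142,229),.089))
for n,c,(u0,u1,v0,v1) in(("top",t,(240,300,105,155)),("side",s,(280,315,185,220))):
    f=c["frame"][v0:v1,u0:u1];h=cv2.cvtColor(f,cv2.COLOR_RGB2HSV);m=((h[...,0]>10)&(h[...,0]<28)&(h[...,1]>90)).astype(np.uint8)
    m=cv2.morphologyEx(m,cv2.MORPH_CLOSE,np.ones((3,3),np.uint8))
    k,l,st,ce=cv2.connectedComponentsWithStats(m)
    for i in range(1,k):
        if st[i,4]>25:
            q=np.argwhere(l==i)[:,::-1]+[u0,v0];w=np.array([ray(c,*p,.0485) for p in q])[:,:2]*1000
            print(n,st[i,4],cv2.minAreaRect(w.astype(np.float32)),w.mean(0))
P=cloud(t);w=P[185:218,150:188];f=t["frame"][185:218,150:188]
hh=w[...,2]; print("z hist",np.histogram(hh,bins=np.arange(.04,.09,.004)))
# button: ellipse of bright disc
g=cv2.cvtColor(f,cv2.COLOR_RGB2GRAY)
print("btn rays",[ (h,ray(t,*pt(105,549),h)) for h in(.065,.07,.075)])
m=(hh>.064)&(hh<.08);print(w[m].mean(0),np.percentile(w[m],[5,50,95],axis=0))
E
```

```text
tip (array([0.62276009, 0.00658817, 0.05990869]), np.float64(0.0017801908124948722)) [0.62479336 0.00598607 0.0565    ] [0.62361641 0.01076567 0.0565    ]
long [0.62781852 0.06327528 0.0485    ] [0.63096565 0.06492779 0.0485    ]
short [ 0.60988277 -0.00424696  0.0485    ] [ 0.61344142 -0.00414615  0.0485    ]
knob [0.50835385 0.00631282 0.089     ] [0.51319506 0.00867317 0.089     ]
top 247 ((627.6605834960938, 63.48270034790039), (77.1732406616211, 23.754337310791016), 12.48164176940918) [627.46088327  63.27243386]
top 76 ((609.5507202148438, -4.34544563293457), (42.14291763305664, 15.652073860168457), 10.811578750610352) [607.65033892  -4.66681618]
side 122 ((630.1218872070312, 61.72972869873047), (78.79191589355469, 25.05434799194336), 12.245376586914062) [629.35395936  61.69394746]
side 33 ((611.6990356445312, -6.298921585083008), (44.6574821472168, 15.65526008605957), 12.6260347366333) [610.34758862  -7.87218066]
z hist (array([  5,  15, 153, 490, 205,  31,  85,  39,  59,  44,   9,   0]), array([0.04 , 0.044, 0.048, 0.052, 0.056, 0.06 , 0.064, 0.068, 0.072,
       0.076, 0.08 , 0.084, 0.088]))
btn rays [(0.065, array([0.43919475, 0.31728558, 0.065     ])), (0.07, array([0.43878856, 0.31629228, 0.07      ])), (0.075, array([0.43838236, 0.31529898, 0.075     ]))]
[0.43682349 0.31261403 0.07108484] [[0.41778808 0.2952441  0.06459438]
 [0.43651557 0.31211473 0.0703009 ]
 [0.45681668 0.3321313  0.0786294 ]]
```

```bash
python3 - <<'E'
from h import *
s=dict(np.load("pics/side0.npz"))
a=cv2.resize(s["frame"][150:190,195:245],None,fx=12,fy=12,interpolation=cv2.INTER_CUBIC)
cv2.imwrite("pics/bc.png",a[...,::-1])
E
```

```text
(no output)
```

View pics/bc.png

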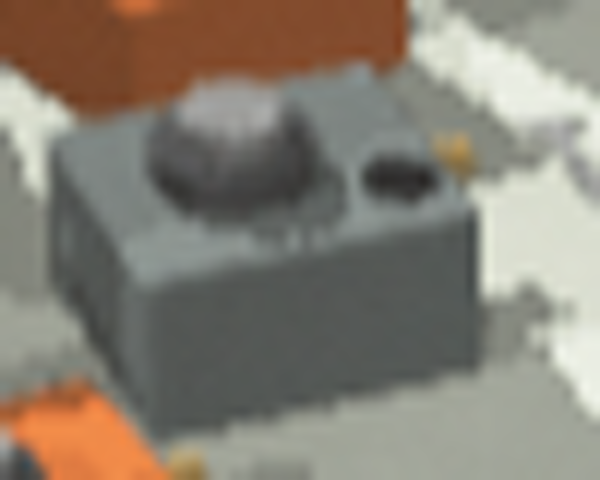

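The grey box is confirmed: steel dome-topped button at crop (232,110), with only a dark look-alike hole next to it. Heights and sizes agree (knob 87 mm by depth, reeds about 77x24 and 43x16 mm). Base yaw is about 0.215 rad, close to the tool's current yaw, so tool x is roughly base x and tool y is roughly −base y. The knob is at about (0.510, 0.0055). I'll move above it.

Emit:
{"api": "play_rows", "payload": {"motion": [[[0.997,-0.886,0,0,0,0,1],[0.997,-0.886,0,0,0,0,1],[0.997,-0.886,0,0,0,0,1],[0.997,-0.886,0,0,0,0,1],[0.997,-0.886,0,0,0,0,1],[0.997,-0.886,0,0,0,0,1],[0.997,-0.886,0,0,0,0,1],[0.997,-0.886,0,0,0,0,1]]]}}

```text
time_s: 0.9
ee_pos: [0.3169, -0.2631, 0.2245]
eef_rot: [-3.141, -0.0, 0.226]
force: [0.5, -0.5, -0.3]
grip_width: 0.0942
grip_force: 0.0
```

Emit:
{"api": "play_rows", "payload": {"motion": [[[0.997,-0.886,0,0,0,0,1],[0.997,-0.886,0,0,0,0,1],[0.997,-0.886,0,0,0,0,1],[0.997,-0.886,0,0,0,0,1],[0.997,-0.886,0,0,0,0,1],[0.997,-0.886,0,0,0,0,1],[0.997,-0.886,0,0,0,0,1],[0.997,-0.886,0,0,0,0,1],[0.997,-0.886,0,0,0,0,1],[0.997,-0.886,0,0,0,0,1]]]}}

```text
time_s: 1.9
ee_pos: [0.5094, 0.0041, 0.2243]
eef_rot: [3.142, 0.0, 0.221]
force: [-0.2, -0.3, -0.3]
grip_width: 0.0937
grip_force: 0.0
```

Emit:
{"api": "play_rows", "payload": {"motion": [[[0,0,0.3,0,0,0,1],[0,0,0.5,0,0,0,1],[0,0,0.6,0,0,0,1],[0,0,0.6,0,0,0,1],[0,0,0.6,0,0,0,1],[0,0,0.6,0,0,0,1],[0,0,0.6,0,0,0,1]]]}}

```text
time_s: 2.6
ee_pos: [0.511, 0.005, 0.077]
eef_rot: [3.14, -0.004, 0.222]
force: [-0.2, -0.1, 0.3]
grip_width: 0.0939
grip_force: 0.0
```

Emit:
{"api": "play_rows", "payload": {"motion": [[[0,0,0,0,0,0,-0.6],[0,0,0,0,0,0,-0.8],[0,0,0,0,0,0,-1],[0,0,0,0,0,0,-1],[0,0,0,0,0,0,-1],[0,0,0,0,0,0,-1],[0,0,0,0,0,0,-1],[0,0,0,0,0,0,-1]]], "grip_force": 30}}

```text
time_s: 3.4
ee_pos: [0.5098, 0.0053, 0.0744]
eef_rot: [-3.142, 0.0, 0.222]
force: [0.1, -0.4, 0.1]
grip_width: 0.0336
grip_force: 0.0
```

Emit:
{"api": "play_rows", "payload": {"motion": [[[0,0,0,0,0,0,-1],[0,0,0,0,0,0,-1],[0,0,0,0,0,0,-1],[0,0,0,0,0,0,-1],[0,0,0,0,0,0,-1]]]}}

```text
time_s: 3.9
ee_pos: [0.5098, 0.0052, 0.0745]
eef_rot: [3.142, -0.0, 0.222]
force: [0.6, -1.3, -0.2]
grip_width: 0.0193
grip_force: 30.0
```

The knob is gripped (19 mm). Now bring the long mark near the tip.

Emit:
{"api": "play_rows", "payload": {"motion": [[[-0.01,0.03,0,0,0,0,-1],[-0.02,0.06,0,0,0,0,-1],[-0.03,0.1,0,0,0,0,-1],[-0.04,0.13,0,0,0,0,-1],[-0.05,0.16,0,0,0,0,-1],[-0.06,0.19,0,0,0,0,-1],[-0.068,0.212,0,0,0,0,-1],[-0.068,0.212,0,0,0,0,-1],[-0.068,0.212,0,0,0,0,-1]]]}}

```text
time_s: 4.8
ee_pos: [0.5047, -0.0506, 0.0744]
eef_rot: [3.141, 0.001, 0.222]
force: [-1.4, -3.1, 1.0]
grip_width: 0.0193
grip_force: 30.0
```

```bash
python3 - <<'E'
from h import *
T=camera("top");S=camera("side");np.savez("pics/top1.npz",**T);np.savez("pics/side1.npz",**S)
o=get_obs();print(o["ee_pos"],o["force"],o["grip_width"])
a=cv2.resize(T["frame"][85:175,235:325],(400,400),interpolation=cv2.INTER_CUBIC)
b=cv2.resize(S["frame"][160:240,280:360],(400,400),interpolation=cv2.INTER_CUBIC)
cv2.imwrite("pics/m1.png",np.hstack([a,b])[...,::-1])
E
```

```text
[ 0.50475476 -0.05023376  0.07446152] [-1.32776959 -2.22839281  0.9832492 ] 0.019525183488828833
```

View pics/m1.png

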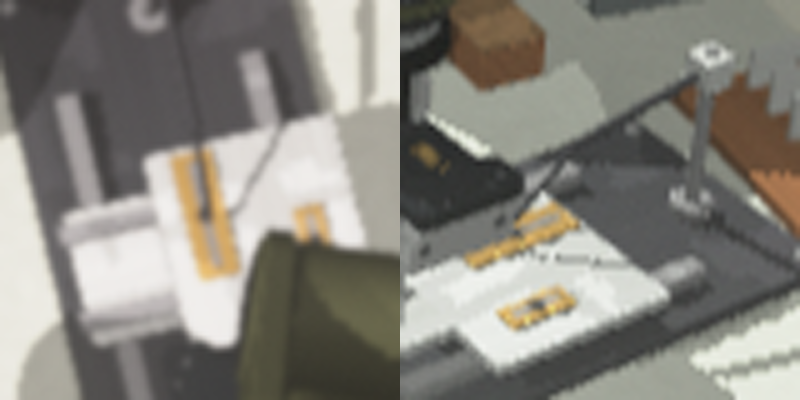

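Top half: the tube tip is at about (205,213), over the middle of the long reed (centre ≈(205,214)). Side half: the tip is at about (517,222), above the long reed (centre ≈(523,240)). It's near; I'll refine with a closer zoom.

```bash
python3 - <<'E'
from h import *
t=dict(np.load("pics/top1.npz"));s=dict(np.load("pics/side1.npz"));t0=dict(np.load("pics/top0.npz"));s0=dict(np.load("pics/side0.npz"))
def z(c,u,v): return cv2.resize(c["frame"][v-12:v+13,u-16:u+17],(396,300),interpolation=cv2.INTER_NEAREST)
out=np.vstack([np.hstack([z(t,282,133),z(s,304,206)]),np.hstack([z(t0,282,133),z(s0,302,204)])])
cv2.imwrite("pics/z1.png",out[...,::-1])
for n,c,(u0,u1,v0,v1) in(("top",t,(268,298,110,155)),("side",s,(288,320,198,220))):
    f=c["frame"][v0:v1,u0:u1];h=cv2.cvtColor(f,cv2.COLOR_RGB2HSV);m=((h[...,0]>10)&(h[...,0]<28)&(h[...,1]>90)).astype(np.uint8)
    m=cv2.morphologyEx(m,cv2.MORPH_CLOSE,np.ones((5,5),np.uint8))
    k,l,st,ce=cv2.connectedComponentsWithStats(m)
    for i in range(1,k):
        if st[i,4]>25:
            q=np.argwhere(l==i)[:,::-1]+[u0,v0];w=np.array([ray(c,*p,.0485) for p in q])[:,:2]*1000
            r=cv2.minAreaRect(w.astype(np.float32));print(n,st[i,4],r,"px",proj(c,(r[0][0]/1e3,r[0][1]/1e3,.0485)),"tip should be px",proj(c,(r[0][0]/1e3,r[0][1]/1e3,.0565)))
E
```

```text
top 240 ((622.026611328125, 8.822879791259766), (76.30718994140625, 23.855079650878906), 12.26213264465332) px (np.float64(280.69885200759785), np.float64(132.82655879378726)) tip should be px (np.float64(280.8529616533645), np.float64(132.15159847275646))
side 96 ((625.3631591796875, 8.212289810180664), (77.62032318115234, 25.66157341003418), 12.455137252807617) px (np.float64(302.79151060326063), np.float64(206.44190044927447)) tip should be px (np.float64(302.9813342997456), np.float64(204.27881436660147))
```

View pics/z1.png

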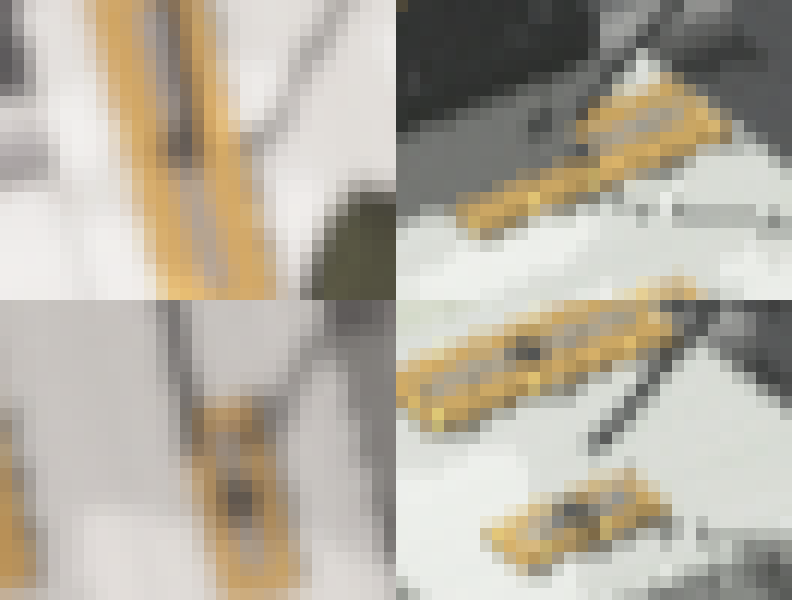

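In the zooms, the side tube end is at (302.1,203.9) px against (303.0,204.3) expected. In the top view the tip is at about (281.9,132.6) against (280.9,132.2). The mark is within about 2–3 mm, but the two views disagree in y, so I'll pin the tip with a tube-line fit and the post.

```bash
python3 - <<'E'
from h import *
yaw=np.deg2rad(12.3);ex=np.array([np.cos(yaw),np.sin(yaw)]);ey=np.array([-ex[1],ex[0]])
marks={"top":np.array([.6277,.0634]),"side":np.array([.6303,.0635])}
def rel(n,p): d=p[:2]-marks[n];return (1e3*np.array([d@ex,d@ey])).round(1)
t=dict(np.load("pics/top0.npz"));s=dict(np.load("pics/side0.npz"))
pt=lambda x,y:((x+.5)/4-.5+140,(y+.5)/4-.5+65)
ps=lambda x,y:((x+.5)/6-.5+245,(y+.5)/6-.5+165)
print("post base xy from long mark minus 145:",rel("top",ray(t,*pt(518,36),.132))-[145,0],rel("side",ray(s,*ps(583,35),.132))-[145,0])
print("tip end: top",rel("top",ray(t,281.9,132.8,.0565)),"side",rel("side",ray(s,302.1,203.9,.0565)))
# tube centre line: darkness centroid per row (top)
for n,c,rows,u0 in(("top",t,range(114,134),lambda v:281.5-(131-v)*.2),("side",s,range(194,206),lambda v:302.1+(203.9-v)*.95)):
    g=cv2.cvtColor(c["frame"],cv2.COLOR_RGB2GRAY).astype(float)
    for v in rows:
        k=int(round(u0(v)));x=np.arange(k-4,k+5);r=g[v,k-4:k+5];d=np.clip(np.median(r)-r-12,0,None)
        print(n,v,round((d*x).sum()/max(d.sum(),1e-9),2),r.astype(int))
E
```

```text
post base xy from long mark minus 145: [-23.1 -51.3] [-24.4 -56.5]
tip end: top [-19.6 -54.4] side [-17.7 -50.1]
top 114 278.55 [195 193 188 163 116 114 159 187 194]
top 115 278.82 [194 194 191 174 134 117 155 186 194]
top 116 279.03 [195 194 193 184 151 118 148 185 194]
top 117 279.16 [195 195 189 161 119 144 184 194 195]
top 118 279.23 [194 194 191 165 121 139 182 194 196]
top 119 279.29 [195 194 191 168 126 137 180 194 195]
top 120 279.52 [195 194 191 172 132 131 171 191 195]
top 121 279.81 [194 192 177 139 122 159 188 195 196]
top 122 280.02 [195 193 183 152 120 150 186 196 196]
top 123 280.15 [195 196 190 161 120 145 184 195 196]
top 124 280.23 [195 196 191 165 121 140 183 195 196]
top 125 280.29 [196 195 191 168 126 137 180 194 196]
top 126 280.49 [196 196 192 171 131 131 172 192 195]
top 127 280.81 [195 192 176 138 122 159 188 195 194]
top 128 281.05 [196 194 183 151 119 146 182 190 185]
top 129 281.39 [196 196 189 161 116 130 166 176 167]
top 130 281.51 [197 195 191 165 116 115 146 155 149]
top 131 282.62 [196 191 169 123 112 138 145 137 122]
top 132 283.75 [197 192 172 130 112 133 140 131 114]
top 133 282.67 [196 193 177 143 124 135 141 135 128]
side 194 312.29 [161 125  92  87 142 147 145 124  91]
side 195 309.75 [147 115  89 107 160 133 117 115 101]
side 196 310.0 [136 126  81 108 177 209 174 121  96]
side 197 307.54 [181 165 113  89 178 216 218 217 185]
side 198 306.92 [216 219 155  98 170 215 218 218 218]
side 199 306.2 [218 218 180  92 139 214 219 219 218]
side 200 305.44 [219 218 193 111 134 193 218 218 217]
side 201 304.54 [220 220 193 128 111 193 217 217 219]
side 202 303.66 [220 220 193 131 112 178 215 218 217]
side 203 302.77 [220 219 202 132  91 177 216 218 219]
side 204 302.32 [220 219 218 203 147 173 217 219 218]
side 205 303.85 [220 219 219 219 219 202 216 218 199]
```

Combined estimate: go a further −2 mm in base x and −1 mm in base y. Then release and lift.

Emit:
{"api": "play_rows", "payload": {"motion": [[[-0.009,0.004,0,0,0,0,-1],[-0.009,0.004,0,0,0,0,-1],[-0.009,0.004,0,0,0,0,-1],[-0.009,0.004,0,0,0,0,-1],[-0.009,0.004,0,0,0,0,-0.5],[-0.009,0.004,0,0,0,0,-0.2],[-0.009,0.004,0,0,0,0,0],[-0.009,0.004,0,0,0,0,0],[-0.009,0.004,0,0,0,0,0],[-0.009,0.004,0,0,0,0,0]]]}}

```text
time_s: 5.9
ee_pos: [0.5029, -0.0516, 0.0745]
eef_rot: [3.142, -0.0, 0.222]
force: [0.7, 0.3, -0.1]
grip_width: 0.0472
grip_force: 0.0
```

Emit:
{"api": "play_rows", "payload": {"motion": [[[0,0,-0.2,0,0,0,0],[0,0,-0.4,0,0,0,0],[0,0,-0.5,0,0,0,0],[0,0,-0.5,0,0,0,-0.5],[0,0,-0.5,0,0,0,-1],[0,0,-0.5,0,0,0,-1]]]}}

```text
time_s: 6.5
ee_pos: [0.5024, -0.0515, 0.1981]
eef_rot: [-3.141, 0.002, 0.222]
force: [0.5, 0.4, -0.0]
grip_width: 0.0265
grip_force: 0.0
```

Emit:
{"api": "play_rows", "payload": {"motion": [[[0.04,-0.75,0,0,0,0,-1],[0.04,-0.75,0,0,0,0,-1],[0.04,-0.75,0,0,0,0,-1],[0.04,-0.75,0,0,0,0,-1],[0.04,-0.75,0,0,0,0,-1],[0.04,-0.75,0,0,0,0,-1],[0.04,-0.75,0,0,0,0,-1],[0.04,-0.75,0,0,0,0,-1]]]}}

```text
time_s: 7.3
ee_pos: [0.4716, 0.1325, 0.1991]
eef_rot: [3.142, 0.001, 0.22]
force: [-0.2, 0.1, -0.5]
grip_width: 0.0004
grip_force: 0.0
```

```bash
python3 - <<'E'
from h import *
T=camera("top");S=camera("side");np.savez("pics/top2.npz",**T);np.savez("pics/side2.npz",**S);print(get_obs()["ee_pos"])
def z(c,u,v): return cv2.resize(c["frame"][v-15:v+16,u-20:u+21],(400,302),interpolation=cv2.INTER_CUBIC)
s0=dict(np.load("pics/side0.npz"));t0=dict(np.load("pics/top0.npz"))
cv2.imwrite("pics/z2.png",np.vstack([np.hstack([z(T,282,133),z(S,302,204)]),np.hstack([z(t0,168,200),z(s0,215,160)])])[:600,:,::-1])
for n,c,(u0,u1,v0,v1) in(("top",T,(268,298,110,155)),("side",S,(286,322,192,220))):
    f=c["frame"][v0:v1,u0:u1];h=cv2.cvtColor(f,cv2.COLOR_RGB2HSV);m=((h[...,0]>10)&(h[...,0]<28)&(h[...,1]>90)).astype(np.uint8)
    m=cv2.morphologyEx(m,cv2.MORPH_CLOSE,np.ones((5,5),np.uint8));k,l,st,ce=cv2.connectedComponentsWithStats(m)
    for i in range(1,k):
        if st[i,4]>25:
            q=np.argwhere(l==i)[:,::-1]+[u0,v0];w=np.array([ray(c,*p,.0485) for p in q])[:,:2]*1000
            r=cv2.minAreaRect(w.astype(np.float32));print(n,st[i,4],r,"px",proj(c,(r[0][0]/1e3,r[0][1]/1e3,.0485)),"tip should be px",proj(c,(r[0][0]/1e3,r[0][1]/1e3,.0565)))
P=cloud(S)[150:172,200:228];print(np.histogram(P[...,2],bins=np.arange(.05,.09,.003)))
for hz in(.067,.07,.073):print(hz,ray(s0,195+232.5/12-.5,150+108/12-.5,hz))
E
```

```text
[0.47161444 0.13262786 0.199287  ]
top 236 ((620.0115966796875, 7.596834182739258), (75.58021545410156, 23.4422550201416), 13.057270050048828) px (np.float64(281.16919007445546), np.float64(133.54611531236418)) tip should be px (np.float64(281.3263723861711), np.float64(132.8757249251257))
side 133 ((623.8259887695312, 7.023765563964844), (79.92798614501953, 25.575775146484375), 12.440971374511719) px (np.float64(302.493789992703), np.float64(206.76757374006462)) tip should be px (np.float64(302.68284120697564), np.float64(204.60348579129294))
(array([ 19,  54, 134,  70,  21,  20,  33,  12,   7,  25,  13,   0,   0]), array([0.05 , 0.053, 0.056, 0.059, 0.062, 0.065, 0.068, 0.071, 0.074,
       0.077, 0.08 , 0.083, 0.086, 0.089]))
0.067 [0.44661572 0.33277083 0.067     ]
0.07 [0.4452772  0.32790943 0.07      ]
0.073 [0.44393869 0.32304803 0.073     ]
```

View pics/z2.png

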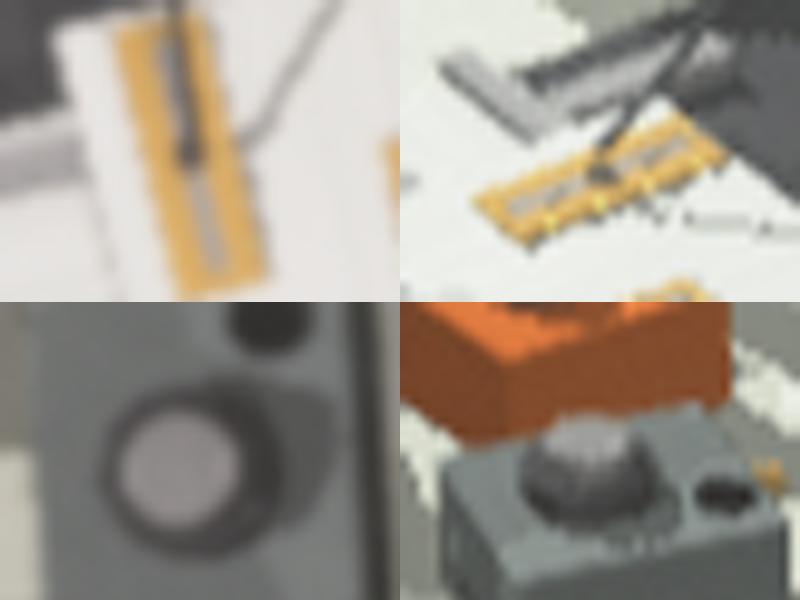

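The long mark sits right under the tip: side tip at ≈(597,155) over the mark at (602,170), top tip at ≈(190,155) on the reed's slot line. The residual is about 1–2 mm. The grey button's top is at about (0.440, 0.315, 0.078). I'll move above it.

Emit:
{"api": "play_rows", "payload": {"motion": [[[0.033,-0.74,0,0,0,0,-1],[0.033,-0.74,0,0,0,0,-1],[0.033,-0.74,0,0,0,0,-1],[0.033,-0.74,0,0,0,0,-1],[0.033,-0.74,0.2,0,0,0,-1],[0.033,-0.74,0.34,0,0,0,-1],[0.033,-0.74,0.34,0,0,0,-1],[0.033,-0.74,0.34,0,0,0,-1]]]}}

```text
time_s: 8.2
ee_pos: [0.4393, 0.3156, 0.1154]
eef_rot: [-3.142, -0.0, 0.221]
force: [1.0, -0.1, 0.2]
grip_width: 0.0003
grip_force: 0.0
```

Emit:
{"api": "play_rows", "payload": {"motion": [[[0,0,0.02,0,0,0,-1],[0,0,0.04,0,0,0,-1],[0,0,0.055,0,0,0,-1],[0,0,0.065,0,0,0,-1],[0,0,0.065,0,0,0,-1]]]}}

```text
time_s: 8.7
ee_pos: [0.4387, 0.3157, 0.098]
eef_rot: [3.142, 0.0, 0.222]
force: [0.3, -0.5, -0.7]
grip_width: 0.0005
grip_force: 0.0
```

Not yet touching, so step down 2 mm per row.

Emit:
{"api": "play_rows", "payload": {"motion": [[[0,0,0.008,0,0,0,-1],[0,0,0.016,0,0,0,-1],[0,0,0.016,0,0,0,-1]]]}}

```text
time_s: 9.0
ee_pos: [0.4389, 0.3159, 0.0942]
eef_rot: [-3.141, -0.0, 0.222]
force: [0.1, 0.5, 1.9]
grip_width: -0.0002
grip_force: 1.1
```

Emit:
{"api": "play_rows", "payload": {"motion": [[[0,0,0.008,0,0,0,-1],[0,0,0.008,0,0,0,-1]]]}}

```text
time_s: 9.2
ee_pos: [0.4389, 0.3159, 0.0922]
eef_rot: [-3.141, -0.0, 0.222]
force: [0.6, -0.2, 3.6]
grip_width: 0.0007
grip_force: 1.6
```

Emit:
{"api": "play_rows", "payload": {"motion": [[[0,0,0.008,0,0,0,-1],[0,0,0.008,0,0,0,-1]]]}}

```text
time_s: 9.4
ee_pos: [0.4389, 0.3159, 0.0903]
eef_rot: [-3.141, -0.0, 0.222]
force: [0.3, 0.3, 4.0]
grip_width: 0.0003
grip_force: 2.1
```

Emit:
{"api": "play_rows", "payload": {"motion": [[[0,0,0.005,0,0,0,-1],[0,0,0.005,0,0,0,-1],[0,0,0.005,0,0,0,-1]]]}}

```text
time_s: 9.7
ee_pos: [0.439, 0.3159, 0.09]
eef_rot: [-3.141, -0.001, 0.222]
force: [-3.5, -2.2, 15.7]
grip_width: 0.0006
grip_force: 7.8
```

Emit:
{"api": "play_rows", "payload": {"motion": [[[0,0,0.004,0,0,0,-1],[0,0,0.004,0,0,0,-1],[0,0,0.004,0,0,0,-1]]]}}

```text
time_s: 10.0
ee_pos: [0.4391, 0.316, 0.0898]
eef_rot: [-3.141, -0.001, 0.222]
force: [-7.9, -5.9, 25.0]
grip_width: 0.0001
grip_force: 12.4
```

Bottomed out (force jumped to 25 N). Lift off and go back above the knob.

Emit:
{"api": "play_rows", "payload": {"motion": [[[0,0,-0.08,0,0,0,-1],[0,0,-0.25,0,0,0,-1],[0,0,-0.44,0,0,0,-1],[0,0,-0.44,0,0,0,-1],[0,0,-0.44,0,0,0,-1],[0,0,-0.44,0,0,0,-1]]]}}

```text
time_s: 10.6
ee_pos: [0.4383, 0.3155, 0.1965]
eef_rot: [3.141, 0.002, 0.222]
force: [0.4, 0.4, -0.8]
grip_width: 0.0006
grip_force: 0.0
```

Emit:
{"api": "play_rows", "payload": {"motion": [[[-0.037,0.74,0,0,0,0,-1],[-0.037,0.74,0,0,0,0,-1],[-0.037,0.74,0,0,0,0,-1],[-0.037,0.74,0,0,0,0,0],[-0.037,0.74,0,0,0,0,0],[-0.037,0.74,0,0,0,0,0]]]}}

```text
time_s: 11.2
ee_pos: [0.4702, 0.1329, 0.1969]
eef_rot: [-3.141, 0.002, 0.22]
force: [-0.1, 0.4, 0.3]
grip_width: 0.0211
grip_force: 0.0
```

```bash
python3 - <<'E'
from h import *
o=get_obs();p=o["ee_pos"];y=o["eef_rot"][2];d=np.array([.5029,-.0516])-p[:2];c,s=np.cos(y),np.sin(y);print(p,y,"tool xy frac",np.array([c*d[0]+s*d[1],s*d[0]-c*d[1],p[2]-.0745])/.25)
S=camera("side");P=cloud(S)[150:172,200:228];print(np.histogram(P[...,2],bins=np.arange(.05,.09,.003))[0])
T=camera("top")
def brass(n,c,u0,u1,v0,v1):
    f=c["frame"][v0:v1,u0:u1];h=cv2.cvtColor(f,cv2.COLOR_RGB2HSV);m=((h[...,0]>10)&(h[...,0]<28)&(h[...,1]>90)).astype(np.uint8)
    m=cv2.morphologyEx(m,cv2.MORPH_CLOSE,np.ones((5,5),np.uint8));k,l,st,ce=cv2.connectedComponentsWithStats(m)
    for i in range(1,k):
        if st[i,4]>25:
            q=np.argwhere(l==i)[:,::-1]+[u0,v0];w=np.array([ray(c,*x,.0485) for x in q])[:,:2]*1000
            print(n,st[i,4],cv2.minAreaRect(w.astype(np.float32)))
brass("top",T,268,320,110,160);brass("side",S,286,330,192,230)
E
```

```text
[0.47018904 0.13292981 0.19693276] 0.22022019661068226 tool xy frac [-0.03355423  0.74887529  0.48973105]
[ 12  62 131  75  11  19  24  17  11  22  15   1   0]
top 236 ((620.0115966796875, 7.596834182739258), (75.58021545410156, 23.4422550201416), 13.057270050048828)
top 86 ((602.251220703125, -59.43281936645508), (42.68123245239258, 15.232449531555176), 12.081040382385254)
side 134 ((623.8259887695312, 7.023765563964844), (79.92798614501953, 25.575775146484375), 12.440971374511719)
side 55 ((604.6776733398438, -61.57575988769531), (41.737701416015625, 16.34003257751465), 11.677558898925781)
```

The long mark is unchanged and the button is up again. Return to the knob.

Emit:
{"api": "play_rows", "payload": {"motion": [[[-0.034,0.749,0,0,0,0,0],[-0.034,0.749,0,0,0,0,0],[-0.034,0.749,0,0,0,0,0],[-0.034,0.749,0,0,0,0,0],[-0.034,0.749,0,0,0,0,0],[-0.034,0.749,0.2,0,0,0,0],[-0.034,0.749,0.2,0,0,0,0],[-0.034,0.749,0.2,0,0,0,0]]]}}

```text
time_s: 12.1
ee_pos: [0.5032, -0.05, 0.1482]
eef_rot: [-3.141, 0.002, 0.224]
force: [0.2, -0.0, 1.9]
grip_width: 0.047
grip_force: 0.0
```

Emit:
{"api": "play_rows", "payload": {"motion": [[[0,0,0.15,0,0,0,0],[0,0,0.25,0,0,0,0],[0,0,0.29,0,0,0,0],[0,0,0.29,0,0,0,0],[0,0,0.29,0,0,0,0]]]}}

```text
time_s: 12.6
ee_pos: [0.5043, -0.0511, 0.0772]
eef_rot: [3.141, -0.002, 0.222]
force: [0.2, 0.3, 0.2]
grip_width: 0.0467
grip_force: 0.0
```

Emit:
{"api": "play_rows", "payload": {"motion": [[[0,0,0,0,0,0,-0.6],[0,0,0,0,0,0,-0.8],[0,0,0,0,0,0,-1],[0,0,0,0,0,0,-1],[0,0,0,0,0,0,-1],[0,0,0,0,0,0,-1],[0,0,0,0,0,0,-1],[0,0,0,0,0,0,-1]]]}}

```text
time_s: 13.4
ee_pos: [0.5035, -0.0513, 0.0757]
eef_rot: [3.141, -0.0, 0.222]
force: [-2.0, -0.3, 5.5]
grip_width: 0.0192
grip_force: 30.0
```

Emit:
{"api": "play_rows", "payload": {"motion": [[[0.015,-0.03,0,0,0,0,-1],[0.03,-0.06,0,0,0,0,-1],[0.05,-0.1,0,0,0,0,-1],[0.07,-0.14,0,0,0,0,-1],[0.09,-0.18,0,0,0,0,-1],[0.11,-0.21,0,0,0,0,-1],[0.13,-0.247,0,0,0,0,-1],[0.13,-0.247,0,0,0,0,-1],[0.13,-0.247,0,0,0,0,-1],[0.13,-0.247,0,0,0,0,-1]]]}}

```text
time_s: 14.4
ee_pos: [0.5217, 0.016, 0.0757]
eef_rot: [-3.142, -0.001, 0.222]
force: [1.3, 2.0, 5.3]
grip_width: 0.0195
grip_force: 30.0
```

Emit:
{"api": "play_rows", "payload": {"motion": [[[0,0,0,0,0,0,-1],[0,0,0,0,0,0,-1],[0,0,0,0,0,0,-0.5],[0,0,0,0,0,0,-0.2],[0,0,0,0,0,0,0],[0,0,0,0,0,0,0],[0,0,0,0,0,0,0]]]}}

```text
time_s: 15.1
ee_pos: [0.5213, 0.0161, 0.0753]
eef_rot: [-3.142, 0.0, 0.222]
force: [0.7, -0.4, 0.5]
grip_width: 0.0467
grip_force: 0.0
```

Emit:
{"api": "play_rows", "payload": {"motion": [[[0,0,-0.2,0,0,0,0],[0,0,-0.4,0,0,0,0],[0,0,-0.6,0,0,0,0],[0,0,-0.6,0,0,0,0],[-0.6,0.4,-0.6,0,0,0,0],[-0.6,0.4,-0.6,0,0,0,0],[-0.6,0.4,-0.6,0,0,0,0],[-0.6,0.4,-0.6,0,0,0,0],[-0.6,0.4,-0.6,0,0,0,0]]]}}

```text
time_s: 16.0
ee_pos: [0.3954, -0.1162, 0.2253]
eef_rot: [3.141, 0.0, 0.219]
force: [-0.9, -0.3, -0.6]
grip_width: 0.0471
grip_force: 0.0
```

```bash
python3 - <<'E'
from h import *
T=camera("top");S=camera("side");o=get_obs();print(o["time_s"],o["ee_pos"])
def z(c,u,v): return cv2.resize(c["frame"][v-19:v+19,u-19:u+19],(400,400),interpolation=cv2.INTER_CUBIC)
cv2.imwrite("pics/z3.png",np.hstack([z(T,282,133),z(S,302,204)])[...,::-1])
for n,c,(u0,u1,v0,v1) in(("top",T,(250,320,105,160)),("side",S,(280,330,185,230))):
    f=c["frame"][v0:v1,u0:u1];h=cv2.cvtColor(f,cv2.COLOR_RGB2HSV);m=((h[...,0]>10)&(h[...,0]<28)&(h[...,1]>90)).astype(np.uint8)
    m=cv2.morphologyEx(m,cv2.MORPH_CLOSE,np.ones((5,5),np.uint8));k,l,st,ce=cv2.connectedComponentsWithStats(m)
    for i in range(1,k):
        if st[i,4]>25:
            q=np.argwhere(l==i)[:,::-1]+[u0,v0];w=np.array([ray(c,*x,.0485) for x in q])[:,:2]*1000
            r=cv2.minAreaRect(w.astype(np.float32));print(n,st[i,4],r,"tip should be px",proj(c,(r[0][0]/1e3,r[0][1]/1e3,.0565)))
E
```

```text
16.1 [ 0.39712325 -0.11463603  0.22537697]
top 255 ((638.2838745117188, 77.49406433105469), (77.44095611572266, 28.846458435058594), 11.7354097366333) tip should be px (np.float64(255.3021510830805), np.float64(126.73840478165268))
top 89 ((620.6319580078125, 7.481113433837891), (42.17756652832031, 15.207479476928711), 12.339974403381348) tip should be px (np.float64(281.36307267746673), np.float64(132.64919312084234))
side 119 ((641.3167114257812, 73.174560546875), (78.6733627319336, 24.913711547851562), 12.395130157470703) tip should be px (np.float64(298.68864988343205), np.float64(191.53701979833218))
side 53 ((622.0988159179688, 6.5922746658325195), (44.31992721557617, 18.364013671875), 18.060739517211914) tip should be px (np.float64(302.21721392182735), np.float64(204.79914870852258))
```

View pics/z3.png

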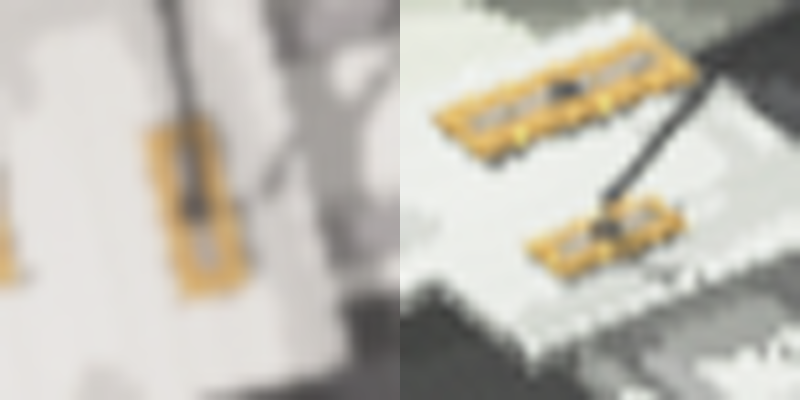

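The short mark is under the tip in both views: side tip ≈(606,202) with ≈(609,205) expected above the mark at (607,228), top tip ≈(193,210) at the reed centre ≈(196,209). The robot is clear of everything, so I'll hand in.

```bash
python3 -c "
from station import workorder
print(workorder.hand_in())"
```

```text
the job is handed in; nothing more can be done
None
```

I set the long mark under the tip, pressed the test button fully and let it come back up, then left the short mark under the tip to within about 2 mm by the camera images; the job is handed in at about 16 s, and the hand-in reported no verdict.

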